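# Eject a razor cartridge and stop it with the other finger

## Task

Press the orange key of the razor cartridge dispenser down with one finger so that its spring pops the teal cartridge out, and stop the cartridge with the other finger before it slides off the end of the chute. Let the spring push it out: do not touch the cartridge while it is still in its nest, never pinch or lift it, and leave the things standing around where they are. Finish holding: the key still down under one finger and the cartridge lying at rest in the chute against the other, ready for me to click my razor handle on.

Things in the scene. Friction and masses are not known exactly. Their poses are not given: they have to be found in the camera images.
- dispenser: Razor cartridge dispenser, fixed: grey base 166 x 100 x 10 mm with a white chute along its x axis and, on the chute's -y side, an orange key in a grey housing. Origin on the shelf below the gate, mid-width of the chute. x is level and points uphill (nest and spring housing at +x, open low end at -x), z up. Highest point: spring housing at x = +57 to +83 mm, 79 mm above the shelf.
- chute: White slick chute, fixed on the dispenser, falling 12 deg to -x. Origin on its floor at the gate, 35.4 mm above the shelf, mid-width; x up the slope, z square to the floor. Floor 43 mm wide. Open run from the gate (x = 0) to the open end (x = -82 mm), side walls 4 mm thick, 5 mm high. Nest from x = 0 to +38 mm with 16 mm walls; behind it the black spring pusher.
- cartridge: Teal razor cartridge, loose, 36 (x, along chute) x 40 x 22 mm high, about 50 g. Origin: centre of its underside. Starts in the nest at chute x = +20 mm, its front at the gate. A spring pusher (1 N, 45 mm stroke) drives it out once the gate drops; then it slides on by its weight: about 0.4 s from gate to open end, so the other finger must already stand in the open run.
- key (a joint): Orange ejector key, travel straight down in m: 0 up, 0.010 fully down. Spring: 1.4 N to start, 4.9 N fully down; springs back when let go. An orange gate bar, standing 6 mm above the chute floor in front of the cartridge, sinks with the key and frees the cartridge at about 6 to 7 mm of travel.
- key_top (a point): Centre of the key's top face (34 mm in dispenser x, 30 mm in y), at dispenser x -35, y -46 mm; 47 mm above the shelf when up, 37 mm fully down; moves with the key. The chute's middle lies 46 mm to its +y side; there the floor is 28 mm above the shelf, so a fingertip level with the fully pressed key clears the floor by 9 mm and is 15 mm below the popped cartridge's top.
- hairbrush: Bystander: purple plastic hairbrush lying bristles down, 210 x 58 x 34 mm, long along its x. Origin: under its middle, on the shelf.
- tumbler: Bystander: blue ceramic tumbler, 72 mm across, 95 mm high. Origin: centre of its underside.
- jar: Bystander: frosted glass jar with an aluminium twist cap, 62 mm across, 75 mm high. Origin: centre of its underside.
- razor_handle: Bystander: aluminium shaving handle lying flat, 132 mm long (x), 12 mm thick, with a 44 mm cross bar at its +x end. Origin: under its middle, on the shelf.
Not all that is in view belongs to the job. Several things look just like the dispenser: the one meant starts farthest from the robot's base.

How it is judged (in metres and radians):
On the way:
1. with the key down, the spring has pushed the cartridge out past the gate (value of joint key above 0.005 m and x of cartridge in the frame of chute below 0.013 m), for 0.1 s.
At the end, for the whole second after the job is handed in: A finger holds the key at least 5 mm down (over 0.5 N); the cartridge, at least 7 mm out of its nest and its middle 10 mm or more short of the chute's end, lies flat on the chute floor (6 mm, 0.2 rad), slower than 10 mm/s, a finger touching it with over 0.02 N (all of step 1 and contact force between the fingers and key above 0.5 N and contact force between the fingers and cartridge above 0.02 N and x of cartridge in the frame of chute above -0.072 m and z of cartridge in the frame of chute between -0.004 and 0.006 m and angle between the z axis of cartridge and the z axis of chute, either way round below 0.2 rad and linear speed of cartridge below 0.01 m/s); the arm keeps its last pose, push and grip.
It fails at once if the cartridge is touched while still in its nest, before the spring has pushed it out (contact force between the fingers and cartridge above 0.5 N and x of cartridge in the frame of chute above 0.015 m).
It fails at once if the cartridge is lifted more than 12 mm off the chute floor (z of cartridge in the frame of chute above 0.012 m).
It fails at once if the cartridge slides off the end of the chute (x of cartridge in the frame of chute below -0.082 m).
It fails at once if a thing standing around is shifted or lifted by more than 20 mm (distance of any of hairbrush, tumbler, jar, razor_handle from where it was at the start of the episode above 0.02 m).
It also fails if it takes over 32 s, if anything falls off the work surface, if the arm or the gripper's body presses on something with over 40 N, if the wrist force passes 120 N, or if a joint passes its speed limit or range.

## Robot

A 6-joint arm with a two-finger parallel gripper is mounted at the origin on the work surface. World frame = base frame: x ahead of the robot, y to its left, z up, the work surface at z = 0. Lengths are in m, angles in degrees, forces in N, time in s.
With the tool pointing down it reaches from about 0.3 to 0.95 m from the base axis. Payload 3.1 kg.
Tool frame: the origin (TCP) lies between the finger pads; the fingertips stand 8 mm ahead of it and the grasp point (between the pads) lies 11 mm behind it; z points along the fingers, y is the direction in which the jaws open and shut (so a half turn about z gives the same grasp; the last joint's range is limited). The gripper opens to 85 mm and grips with 20 to 120 N. Pads are 22 mm wide; open, the fingers measure 114 mm over their backs; the gripper's body (76 mm by 85 mm) begins 54 mm behind the grasp point. The pads swing forward as they close: fully open they stand 13 mm farther back than shut.
Start: joints at [66.308, 17.653, 93.61, -0, 68.738, -3.994], TCP at [0.211, 0.588, 0.239] pointing down, gripper open.
Joint ranges: [-175.34, 175.34], [-45.06, 112.39], [2.9, 150.54], [-68.45, 248.45], [3.09, 151.38], [-168.51, 168.51]. Speed limits (degrees/s): [159.86, 159.86, 180, 180, 180, 180].

## Interface

Orientations are given as [roll, pitch, yaw] about the fixed x, y, z axes, in that order (R = Rz(yaw) Ry(pitch) Rx(roll)).
In Python, from plant import * gives the robot as it stands. The module is installed in compiled form; this text tells all that it offers.
- The arm moves only by the tool send_rows, never from a script. Its argument "steps" is a list that holds one entry, the list of rows, each a list of 5 numbers: the opening, from 0 (shut) to 1 (fully open), then the shift along the tool's x, y, z in m, then the turn about the tool's z in rad. In form: [[[grip, tx, ty, tz, yaw], ...]]. A call has 1 to 12 rows; each row is the pose to reach, as a shift and turn from the pose commanded when the call began, along the tool's axes at that moment; what a row does not reach only later rows make up. A row lasts 1/10 s, in which the tool goes at most 50 mm and 8.59 degrees, less where a joint would pass 70% of its speed; a pose out of reach is approached as far as the arm can. A call with a gripper value outside its range is refused whole. The fingers move at their own pace and stop on an object; the grip force is fixed at half the most. Time passes only in rows, so rows that repeat a pose let the fingers close. It gives the time, the measured TCP pose, the force and the opening at its end, in the units of the state.
- observe(): the state, without advancing time (a new reading comes with each control period).
- read_camera(name): name is "scene" or "side" or "wrist"; returns a dict with "pixels" (400x640x3 uint8, red, green, blue), "fov_y" (degrees; the focal length in pixels is half the picture's height over the tangent of half this angle, whatever the lens; pixels are square), "cx", "cy" (the principal point, pixels), "k1" (the pictures are not rectified: a ray, as slopes to the right and down, at radius r is drawn at 1 + k1 r^2 times it, then the intrinsics apply), "eye" and "attitude" of the camera in the world. Camera axes: x right, y down, z forward; pixel columns grow to the right and rows downward; lengths in m; the calibration is good to about 2 mm. A picture is of the moment at which its call begins. There is no depth.
- hand_in(): hands the job in, once; it reports no verdict.
Trained networks look in a picture, given as the dict that the camera call returned (one of the last four; its "shot" number tells which), for a name from the list of things; names that differ only in an ending like _2 or _b are one class to them, and where a whole thing is asked for, a point or a joint stands for the part that bears it (a point fixed in the world has none). Each returns a list of dicts, best first, with "p" (0 to 1); they miss things now and then, are a little off and sometimes report something else, mostly with a low value. They report only what shows in the picture. A call takes as long as a camera call. They do not tell look-alikes from the thing itself.
- search_frame(target, picture): "bbox" ([left, top, right, bottom] as shares, 0 to 1, of the picture: columns of its width, rows of its height, round what is visible of it).
- regions_of(target, picture): "pixels" (400x640 bool, what is visible of it) and "bbox" ([left, top, right, bottom] as shares, 0 to 1, of the picture: columns of its width, rows of its height, round what is visible of it).
The state is a dict: "t": time; "joint_pos": joint angles; "qvel": joint speeds; "joint_torque": joint torques, N m; "tool_pos": TCP position; "ee_rot": TCP orientation; "wrist_force": force on the tool from outside, world axes, zero at the start; "ft_torque": the same for the moment, N m; "grip_width": opening from 0.0 (shut) to 1.0 (fully open).
Only numpy, scipy, OpenCV 4.12 (cv2) and the standard library are available. Lean on these libraries where they do the work, as an engineer would, in place of code of your own. Each camera call takes 0.05 s, during which the arm holds its last target. There are 200 camera calls.

## Working session

There is one attempt and no reset: what is moved stays moved. The work goes in short steps, Python scripts to look and compute and a tool call to move; the robot and the scene stay as the last step left them, time stands still between calls to the robot, and variables do not carry over. Pictures are saved under pics/ and viewed, about 8 in all and at most 12, crops included, and the job is handed in when it is done.

Besides the shell and the picture viewer there is one more tool, called after "Emit:" as name(argument=value, ...) on one line, values as JSON. send_rows: Moves the arm, as the interface text tells. Its arguments: {"type":"object","properties":{"steps":{"type":"array","items":{"type":"array","items":{"type":"array","items":{"type":"number"}}}}},"required":["steps"]}

```bash
mkdir -p pics
cat > h.py <<'E'
from plant import *
import numpy as np, cv2
from scipy.spatial.transform import Rotation as R
E
python3 - <<'E'
from h import *
s=observe(); print({k:np.round(v,3).tolist() for k,v in s.items()})
for n in ["scene","side"]:
    p=read_camera(n); print(n,p["fov_y"],p["cx"],p["cy"],p["k1"],p["eye"],p["attitude"],p["shot"])
    cv2.imwrite(f"pics/{n}0.png",p["pixels"][:,:,::-1])
    for t in ["dispenser","cartridge","key","chute"]:
        for d in search_frame(t,p): print(t,round(d["p"],2),np.round(np.array(d["bbox"])*[640,400,640,400]))
E
```

```text
{'t': 0.0, 'joint_pos': [66.309, 17.705, 93.689, -0.0, 68.739, -3.994], 'qvel': [-0.014, 0.004, 0.117, -0.129, -0.163, 0.011], 'joint_torque': [-0.0, -41.524, -27.667, -0.0, 0.01, -0.0], 'tool_pos': [0.21, 0.588, 0.238], 'ee_rot': [-179.868, -0.009, 160.303], 'wrist_force': [-0.079, 0.695, -1.024], 'ft_torque': [0.014, -0.042, 0.044], 'grip_width': 1.003}
scene 50.345989111880925 320.7478827564416 194.7579090494407 0.031226418722663962 [0.99987351 0.28769618 0.80633071] [-145.95080357   -0.30204279  116.58656777] 1
dispenser 0.96 [385. 137. 461. 203.]
dispenser 0.88 [292. 113. 359. 177.]
dispenser 0.67 [216.  72. 281. 130.]
dispenser 0.17 [275. 182. 294. 194.]
cartridge 0.52 [272. 202. 293. 221.]
key 0.76 [277. 176. 294. 195.]
key 0.6 [317. 114. 331. 130.]
key 0.58 [242.  71. 261.  98.]
key 0.47 [417. 136. 439. 155.]
chute 0.84 [224.  81. 282. 114.]
chute 0.68 [395. 150. 463. 191.]
chute 0.65 [250. 186. 324. 240.]
chute 0.57 [304. 119. 361. 160.]
side 45.523869248887564 319.72216545137195 193.43509791914406 -0.09755327887591357 [ 0.35087549 -0.66937012  0.78464306] [-133.75124151   -0.22942286  -14.38958672] 2
dispenser 0.82 [210. 207. 293. 271.]
dispenser 0.79 [186. 149. 266. 200.]
dispenser 0.69 [310. 197. 389. 248.]
dispenser 0.64 [198. 314. 294. 390.]
cartridge 0.47 [347. 199. 365. 217.]
cartridge 0.39 [320. 216. 348. 235.]
key 0.65 [320. 217. 348. 235.]
key 0.63 [210. 335. 242. 375.]
key 0.52 [192. 160. 226. 182.]
chute 0.91 [313. 198. 391. 229.]
chute 0.79 [190. 148. 260. 172.]
chute 0.69 [206. 208. 285. 254.]
chute 0.6 [196. 315. 291. 369.]
```

View pics/scene0.png

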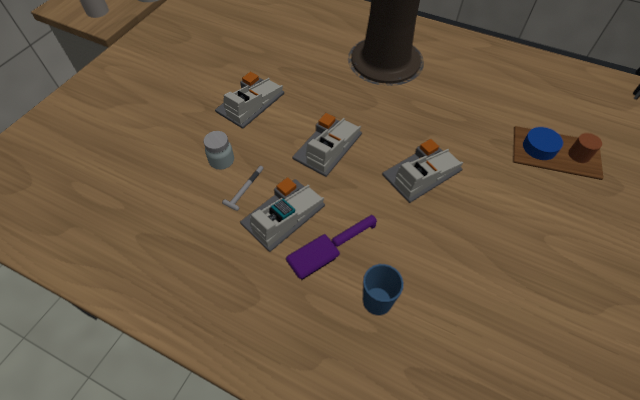

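View pics/side0.png

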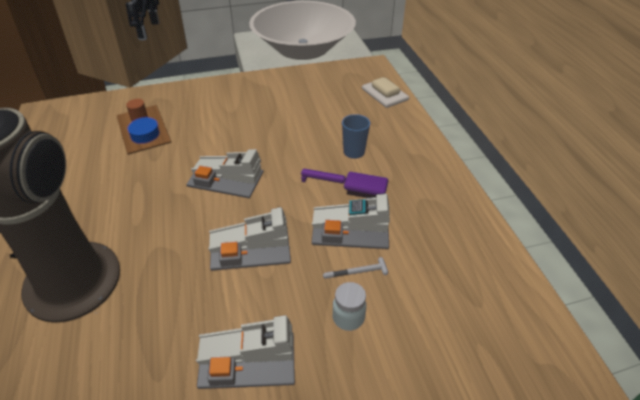

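```bash
cat >> h.py <<'E'
def Rc(p): return R.from_euler('xyz',p["attitude"],degrees=True).as_matrix()
def f_(p): return 200/np.tan(np.radians(p["fov_y"]/2))
def ray(p,u,v):
    d=np.array([(u-p["cx"]),(v-p["cy"])])/f_(p); s=d.copy()
    for _ in range(20): s=d/(1+p["k1"]*(s@s))
    return Rc(p)@np.array([s[0],s[1],1.])
def at(p,u,v,z):
    r=ray(p,u,v); e=np.array(p["eye"]); return e+r*(z-e[2])/r[2]
def proj(p,X):
    c=(np.atleast_2d(X)-np.array(p["eye"]))@Rc(p); s=c[:,:2]/c[:,2:]
    s=s*(1+p["k1"]*(s**2).sum(1,keepdims=True)); return s*f_(p)+[p["cx"],p["cy"]]
E
python3 - <<'E'
from h import *
a=read_camera("scene"); b=read_camera("side")
for u,v in [(285,185),(324,122),(251,84),(428,145)]: print("scene",u,v,at(a,u,v,.047).round(3))
for u,v in [(334,226),(226,355),(209,171),(225,225)]: print("side",u,v,at(b,u,v,.047).round(3))
E
```

```text
scene 285 185 [ 0.551 -0.02   0.047]
scene 324 122 [ 0.345 -0.027  0.047]
scene 251 84 [ 0.31  -0.256  0.047]
scene 428 145 [0.301 0.223 0.047]
side 334 226 [ 0.55  -0.026  0.047]
side 226 355 [ 0.296 -0.263  0.047]
side 209 171 [0.31  0.215 0.047]
side 225 225 [0.329 0.032 0.047]
```

The intended dispenser is the one at scene (285,210) / side (350,222). Its key is at x≈0.55, while the other three, at scene (330,145), (250,98) and (425,170), have keys at 0.30–0.35. It is also the only one with a teal cartridge. I'll confirm with a crop and a model overlay.

```bash
cat >> h.py <<'E'
from scipy.optimize import least_squares
def D(x,y,yaw,P):
    c,s=np.cos(yaw),np.sin(yaw); P=np.atleast_2d(P)
    return np.c_[x+c*P[:,0]-s*P[:,1], y+s*P[:,0]+c*P[:,1], P[:,2]]
def C(cx,cy,cz):  # chute frame -> dispenser
    a=np.radians(12); return [cx*np.cos(a)-cz*np.sin(a), cy, .0354+cx*np.sin(a)+cz*np.cos(a)]
def box(x0,x1,y0,y1,z): return np.array([[x0,y0,z],[x1,y0,z],[x1,y1,z],[x0,y1,z]])
def overlay(p,pose,crop,k,name):
    im=p["pixels"][:,:,::-1].copy(); u0,v0,u1,v1=crop
    im=cv2.resize(im[v0:v1,u0:u1],None,fx=k,fy=k,interpolation=cv2.INTER_CUBIC)
    ch=np.array([C(-.082,-.0215,0),C(0,-.0215,0),C(0,.0215,0),C(-.082,.0215,0)])
    ca=np.array([C(.002,-.02,.022),C(.038,-.02,.022),C(.038,.02,.022),C(.002,.02,.022)])
    for P,col in [(box(-.052,-.018,-.061,-.031,.047),(255,0,0)),(ch,(0,255,0)),(ca,(0,0,255)),(box(.057,.083,-.0255,.0255,.079),(0,255,255))]:
        q=(proj(p,D(*pose,P))-[u0,v0]+.5)*k
        cv2.polylines(im,[np.int32(q)],True,col,1)
    cv2.imwrite(name,im)
E
python3 - <<'E'
from h import *
a=read_camera("scene"); b=read_camera("side")
obs=[]
for p,ck,cc in [(a,(265,170,305,202),(255,190,305,230)),(b,(312,212,355,242),(338,192,378,222))]:
    hsv=cv2.cvtColor(p["pixels"],cv2.COLOR_RGB2HSV)
    def cen(m,c):
        m=m.copy(); k=np.zeros(m.shape,bool); k[c[1]:c[3],c[0]:c[2]]=1; v,u=np.nonzero(m&k); return [u.mean(),v.mean(),len(u)]
    h,s,v=[hsv[...,i].astype(int) for i in range(3)]
    top=(h<14)&(s>190)&(v>110); teal=(h>80)&(h<100)&(s>80)
    ok=cen(top,ck); ot=cen(teal,cc); print(ok,ot); obs.append((p,ok,ot))
def res(q):
    r=[]
    for p,ok,ot in obs:
        r+=list(proj(p,D(*q,[[-.035,-.046,.043]]))[0]-ok[:2])
        r+=list(proj(p,D(*q,[C(.02,0,.018)]))[0]-ot[:2])
    return np.array(r)
best=min((least_squares(res,[.57,.03,y]) for y in (0,1.57,3.14,-1.57)),key=lambda s:s.cost)
print(best.x,np.degrees(best.x[2]),best.fun.round(1))
overlay(a,best.x,(235,165,335,250),4,"pics/a1.png"); overlay(b,best.x,(300,180,400,255),4,"pics/b1.png")
A=cv2.imread("pics/a1.png");B=cv2.imread("pics/b1.png")
B=cv2.copyMakeBorder(B,0,A.shape[0]-B.shape[0],0,0,cv2.BORDER_CONSTANT); cv2.imwrite("pics/ab1.png",np.hstack([A,B]))
E
```

```text
[np.float64(286.1711711711712), np.float64(185.16216216216216), 111] [np.float64(282.8095238095238), np.float64(209.843537414966), 147]
[np.float64(332.71590909090907), np.float64(225.1931818181818), 88] [np.float64(358.4526315789474), np.float64(207.81052631578947), 95]
[ 0.59775481  0.01291743 -0.34063322] -19.516845936006753 [-0.2  0.4 -1.1 -1.4  0.1 -0.5 -0.4 -1.7]
```

View pics/ab1.png

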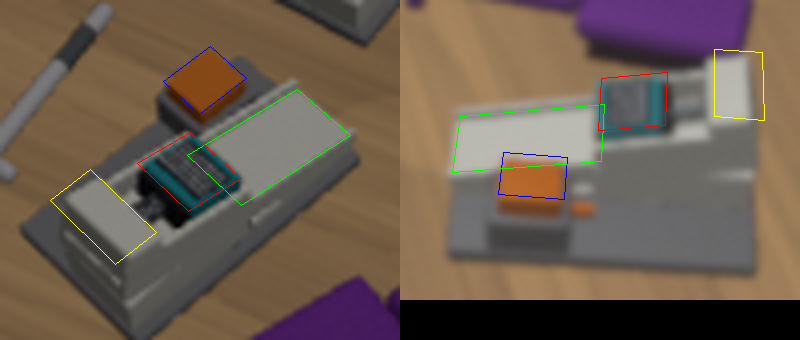

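The crop confirms it: teal cartridge, orange key and open chute, with the overlay within about 3 mm. The tool's y axis is already along the dispenser's +y, and its x axis along the dispenser's −x. I'm moving over it now.

Emit:
send_rows(steps=[[[0.4, -0.033, -0.027, 0, 0], [0.4, -0.065, -0.054, 0, 0], [0.4, -0.098, -0.081, 0, 0], [0.4, -0.13, -0.108, 0, 0], [0.4, -0.163, -0.135, 0, 0], [0.4, -0.195, -0.163, 0, 0], [0.4, -0.228, -0.19, 0, 0], [0.4, -0.26, -0.217, 0, 0], [0.4, -0.293, -0.244, 0, 0], [0.4, -0.326, -0.271, 0, 0], [0.4, -0.358, -0.298, 0, 0], [0.4, -0.391, -0.325, 0, 0]]])

```text
t: 1.9
tool_pos: [0.47, 0.1491, 0.2397]
ee_rot: [180.0, 0.0, 160.3]
wrist_force: [0.2, 0.3, -0.2]
grip_width: 0.404
```

Emit:
send_rows(steps=[[[0.4, -0.033, -0.027, 0.01, 0], [0.4, -0.065, -0.054, 0.02, 0], [0.4, -0.098, -0.081, 0.03, 0], [0.4, -0.13, -0.108, 0.04, 0], [0.4, -0.13, -0.108, 0.05, 0], [0.4, -0.13, -0.108, 0.05, 0], [0.4, -0.13, -0.108, 0.05, 0]]])

```text
t: 2.6
tool_pos: [0.5545, 0.0058, 0.1889]
ee_rot: [180.0, -0.1, 160.3]
wrist_force: [0.5, -0.2, 0.4]
grip_width: 0.402
```

Run:
```python
from h import *
s=observe(); print({k:np.round(s[k],3).tolist() for k in ["t","tool_pos","ee_rot","wrist_force","grip_width"]})
p=read_camera("wrist"); print(p["eye"],p["attitude"],p["fov_y"])
overlay(p,[.5978,.0129,-.3406],(0,0,640,400),1,"pics/w1.png")
```

```text
{'t': 2.6, 'tool_pos': [0.554, 0.006, 0.189], 'ee_rot': [179.999, -0.089, 160.318], 'wrist_force': [0.511, -0.21, 0.383], 'grip_width': 0.402}
[0.47773584 0.03252528 0.32280261] [1.61786330e+02 7.75423601e-02 7.03013505e+01] 71.96832023473563
```

View pics/w1.png

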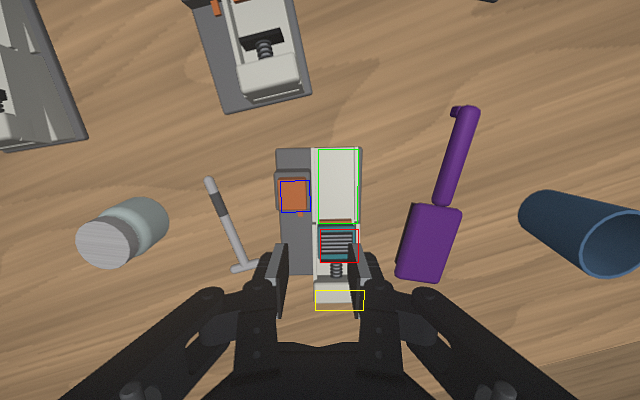

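Wrist view: key at (292,195), cartridge at (338,243), low end of the chute at the top of the picture. The overlay is off by only about 2 px. I'll refit from this view, then descend.

Run:
```python
from h import *
p=read_camera("wrist"); s=observe()
hsv=cv2.cvtColor(p["pixels"],cv2.COLOR_RGB2HSV); h,sa,v=[hsv[...,i].astype(int) for i in range(3)]
m=np.zeros(h.shape,bool); m[172:218,270:312]=1
o=m&(h<14)&(sa>140)&(v>150); V,U=np.nonzero(o); kb=[np.percentile(U,2),np.percentile(V,2),np.percentile(U,98),np.percentile(V,98)]
m[:]=0; m[222:268,312:352]=1
t=m&(h>80)&(h<100)&(sa>80); V2,U2=np.nonzero(t); cb=[np.percentile(U2,2),np.percentile(V2,2),np.percentile(U2,98),np.percentile(V2,98)]
print("key px",U.mean(),V.mean(),len(U),kb,"cart",cb)
k=at(p,(kb[0]+kb[2])/2,(kb[1]+kb[3])/2,.047); print("key_top",k)
pose=[.5978,.0129,-.3406]; print("model key_top",D(*pose,[[-.035,-.046,.047]]))
# base left/bottom edges for yaw: chute walls via model
c,sn=np.cos(pose[2]),np.sin(pose[2])
tp=np.array(s["tool_pos"])-k; print("TCP rel key in disp axes", c*tp[0]+sn*tp[1], -sn*tp[0]+c*tp[1])
print("proj TCP & tips",proj(p,[s["tool_pos"]]))
im=p["pixels"][140:320,250:390,::-1]; cv2.imwrite("pics/w2.png",cv2.resize(im,None,fx=3.3,fy=3.3,interpolation=cv2.INTER_CUBIC))
```

```text
key px 291.514827995255 194.1138790035587 843 [np.float64(278.0), np.float64(179.0), np.float64(304.0), np.float64(211.15999999999997)] cart [np.float64(318.0), np.float64(224.0), np.float64(350.0), np.float64(257.0)]
key_top [ 0.54743731 -0.02205658  0.047     ]
model key_top [[ 0.54944417 -0.01876566  0.047     ]]
TCP rel key in disp axes -0.0023041014625097096 0.029258605411486872
proj TCP & tips [[319.72945626 266.12394931]]
```

View pics/w2.png

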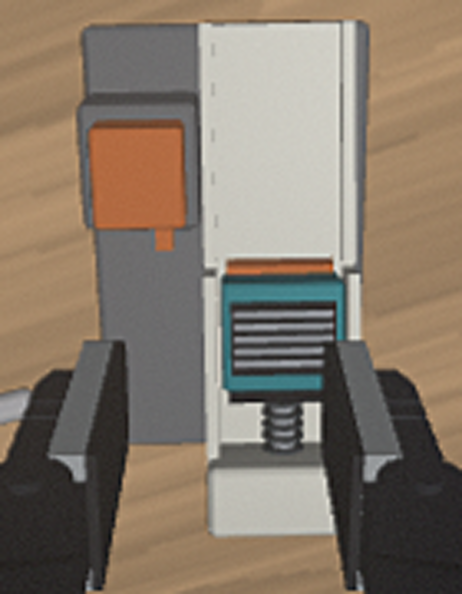

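Emit:
send_rows(steps=[[[0.4, -0.001, -0.001, 0.02, 0], [0.4, -0.002, -0.002, 0.04, 0], [0.4, -0.003, -0.003, 0.06, 0], [0.4, -0.003, -0.004, 0.08, 0], [0.4, -0.003, -0.004, 0.1, 0], [0.4, -0.003, -0.004, 0.115, 0], [0.4, -0.003, -0.004, 0.124, 0], [0.4, -0.003, -0.004, 0.124, 0], [0.4, -0.003, -0.004, 0.124, 0]]])

```text
t: 3.6
tool_pos: [0.5573, 0.0006, 0.0659]
ee_rot: [180.0, 0.1, 160.3]
wrist_force: [-0.3, 0.2, -0.7]
grip_width: 0.402
```

Run:
```python
from h import *
s=observe(); print({k:np.round(s[k],4).tolist() for k in ["t","tool_pos","wrist_force","grip_width"]})
p=read_camera("wrist"); cv2.imwrite("pics/w3.png",p["pixels"][120:,150:500,::-1])
a=read_camera("scene"); b=read_camera("side")
A=cv2.resize(a["pixels"][160:250,235:345,::-1],None,fx=3.2,fy=3.2,interpolation=cv2.INTER_CUBIC)
B=cv2.resize(b["pixels"][180:270,290:400,::-1],None,fx=3.2,fy=3.2,interpolation=cv2.INTER_CUBIC)
S=np.vstack([A,B]); W=cv2.imread("pics/w3.png"); W=cv2.resize(W,(430,344))
W=cv2.copyMakeBorder(W,0,S.shape[0]-W.shape[0],0,0,cv2.BORDER_CONSTANT); cv2.imwrite("pics/m3.png",np.hstack([S,W]));
```

```text
{'t': 3.6, 'tool_pos': [0.5573, 0.0006, 0.0659], 'wrist_force': [-0.2832, 0.2427, -0.6598], 'grip_width': 0.4017}
```

View pics/m3.png

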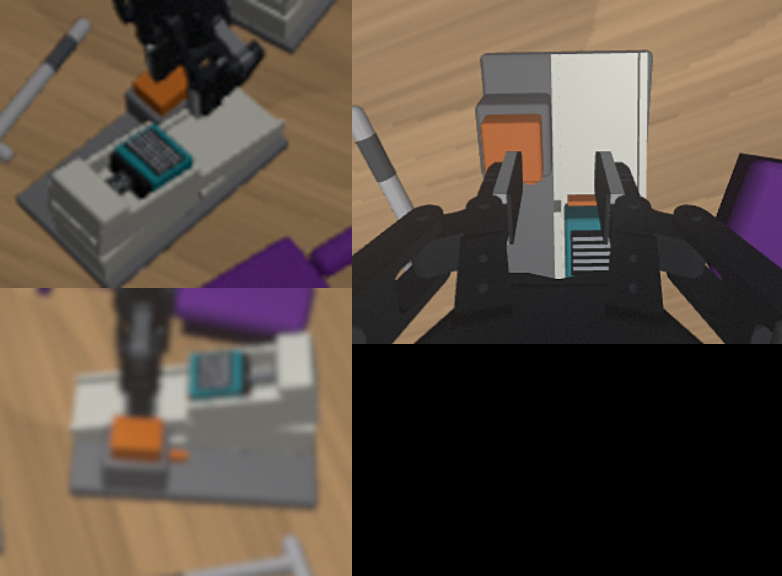

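Side view: the finger is centred over the key (col ~137 in the crop). Wrist view: the left pad is over the key, and the right pad is inside the chute ahead of the cartridge. I'll lower it slowly until there is contact.

Emit:
send_rows(steps=[[[0.4, 0, 0, 0.003, 0], [0.4, 0, 0, 0.006, 0], [0.4, 0, 0, 0.009, 0], [0.4, 0, 0, 0.01, 0], [0.4, 0, 0, 0.01, 0], [0.4, 0, 0, 0.01, 0]]])

```text
t: 4.35
tool_pos: [0.5567, 0.0004, 0.0552]
ee_rot: [-180.0, -0.0, 160.3]
wrist_force: [-0.3, -0.1, 0.6]
grip_width: 0.4
```

Emit:
send_rows(steps=[[[0.4, 0, 0, 0.002, 0], [0.4, 0, 0, 0.003, 0], [0.4, 0, 0, 0.003, 0]]])

```text
t: 4.65
tool_pos: [0.5571, 0.0003, 0.0524]
ee_rot: [180.0, 0.0, 160.3]
wrist_force: [0.9, 0.1, 0.7]
grip_width: 0.401
```

Emit:
send_rows(steps=[[[0.4, 0, 0, 0.002, 0], [0.4, 0, 0, 0.003, 0], [0.4, 0, 0, 0.003, 0]]])

```text
t: 4.95
tool_pos: [0.5571, 0.0003, 0.0494]
ee_rot: [180.0, 0.0, 160.3]
wrist_force: [1.1, 0.2, 2.1]
grip_width: 0.401
```

Contact: about 2 N, roughly 2 mm of travel. Now I'll press through to about 8.5–9 mm.

Emit:
send_rows(steps=[[[0.4, 0, 0, 0.004, 0], [0.4, 0, 0, 0.007, 0], [0.4, 0, 0, 0.007, 0], [0.4, 0, 0, 0.007, 0], [0.4, 0, 0, 0.007, 0], [0.4, 0, 0, 0.007, 0], [0.4, 0, 0, 0.007, 0]]])

```text
t: 5.65
tool_pos: [0.5572, 0.0002, 0.0439]
ee_rot: [-180.0, 0.0, 160.3]
wrist_force: [-3.1, -0.8, 13.6]
grip_width: 0.4
```

Run:
```python
from h import *
for _ in range(3):
    b=read_camera("side"); s=observe(); print(np.round(s["tool_pos"],4),np.round(s["wrist_force"],2),np.round(s["ft_torque"],3))
p=read_camera("wrist"); a=read_camera("scene")
f=lambda p,y,x: cv2.resize(p["pixels"][y:y+90,x:x+110,::-1],None,fx=3.2,fy=3.2,interpolation=cv2.INTER_CUBIC)
S=np.vstack([f(a,160,235),f(b,180,290)]); W=cv2.resize(p["pixels"][120:,150:500,::-1],(430,344))
W=cv2.copyMakeBorder(W,0,S.shape[0]-W.shape[0],0,0,cv2.BORDER_CONSTANT); cv2.imwrite("pics/m4.png",np.hstack([S,W]))
```

```text
[5.572e-01 2.000e-04 4.380e-02] [-2.7  -0.21 12.43] [-0.244  0.579 -0.016]
[5.572e-01 2.000e-04 4.380e-02] [-3.1  -0.1  12.39] [-0.239  0.601 -0.052]
[5.572e-01 2.000e-04 4.380e-02] [-3.6   0.68 12.6 ] [-0.215  0.584 -0.03 ]
```

View pics/m4.png

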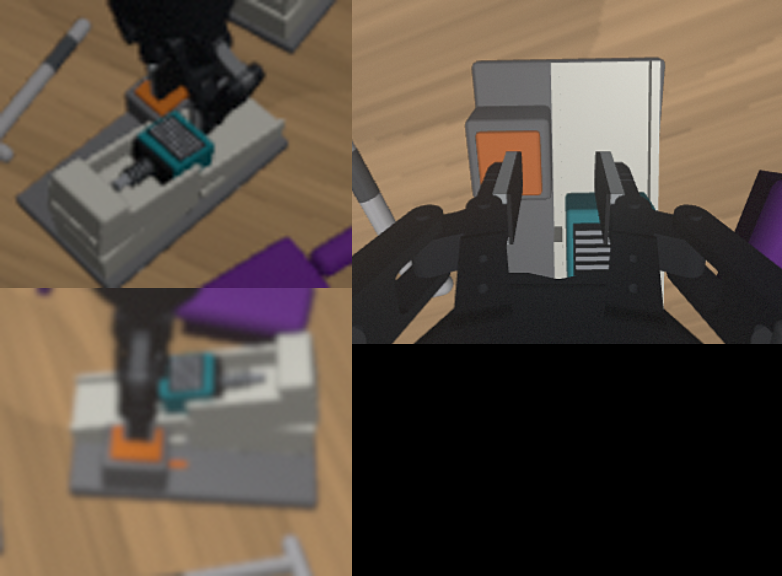

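The cartridge has popped out and rests against the finger, with the key flush in its housing. The 12.5 N reading means the key has bottomed out, so I'll ease off 2 mm and check the cartridge's position and tilt.

Emit:
send_rows(steps=[[[0.4, 0, 0, -0.001, 0], [0.4, 0, 0, -0.002, 0], [0.4, 0, 0, -0.002, 0], [0.4, 0, 0, -0.002, 0], [0.4, 0, 0, -0.002, 0]]])

```text
t: 6.4
tool_pos: [0.5571, 0.0003, 0.0443]
ee_rot: [180.0, 0.0, 160.3]
wrist_force: [-0.6, -0.2, 4.4]
grip_width: 0.399
```

Run:
```python
from h import *
P=[read_camera(n) for n in ("scene","side","wrist")]; s=observe(); print(np.round(s["tool_pos"],4),np.round(s["wrist_force"],2))
pose=[.5970,.0110,-.3406]
out=[]
for p,(u0,v0,u1,v1),k in zip(P,[(260,180,320,230),(325,190,385,235),(300,170,420,300)],[6,6,4]):
    im=cv2.resize(p["pixels"][v0:v1,u0:u1,::-1],None,fx=k,fy=k,interpolation=cv2.INTER_CUBIC)
    for xc,t,col in [(0.0,0,(0,0,255)),(-.003,12,(0,255,255))]:
        c,sn=np.cos(np.radians(t)),np.sin(np.radians(t))
        # tilt by t: front up about rear bottom edge
        rot=lambda dx,dz:(xc+.018+(dx-.018)*c+dz*sn, -(dx-.018)*sn+dz*c)
        for dz in (0,.022):
            pts=[]
            for dx,dy in [(-.018,-.02),(.018,-.02),(.018,.02),(-.018,.02)]:
                x,z=rot(dx,dz); pts.append(C(x,dy,z))
            q=(proj(p,D(*pose,np.array(pts)))-[u0,v0]+.5)*k
            cv2.polylines(im,[np.int32(q)],True,col,1)
    out.append(im)
h=max(i.shape[0] for i in out[:2]); top=np.hstack(out[:2])
W=cv2.resize(out[2],None,fx=.6,fy=.6); W=cv2.copyMakeBorder(W,0,0,0,top.shape[1]-W.shape[1],cv2.BORDER_CONSTANT) if 0 else W
W=cv2.copyMakeBorder(W,0,0,0,top.shape[1]-W.shape[1],cv2.BORDER_CONSTANT)
cv2.imwrite("pics/m5.png",np.vstack([cv2.copyMakeBorder(top,0,0,0,0,cv2.BORDER_CONSTANT) if False else top,W])) if out[0].shape[0]==out[1].shape[0] else None
if out[0].shape[0]!=out[1].shape[0]:
    b=cv2.copyMakeBorder(out[1],0,out[0].shape[0]-out[1].shape[0],0,0,cv2.BORDER_CONSTANT); top=np.hstack([out[0],b])
    cv2.imwrite("pics/m5.png",np.vstack([top,cv2.copyMakeBorder(cv2.resize(out[2],(276,299)),0,0,0,top.shape[1]-276,cv2.BORDER_CONSTANT)]))
```

```text
[5.572e-01 3.000e-04 4.440e-02] [ 1.04 -0.53  5.  ]Traceback (most recent call last):
  File "<stdin>", line 18, in <module>
    return _nx.concatenate(arrs, 1, dtype=dtype, casting=casting)
           ~~~~~~~~~~~~~~~^^^^^^^^^^^^^^^^^^^^^^^^^^^^^^^^^^^^^^^
ValueError: all the input array dimensions except for the concatenation axis must match exactly, but along dimension 0, the array at index 0 has size 300 and the array at index 1 has size 270
```

```bash
cat > tilt.py <<'E'
from h import *
import sys
pose=[.5970,.0110,-.3406]
def cart(p,xc,t,dz):
    c,s=np.cos(np.radians(t)),np.sin(np.radians(t)); pts=[]
    for dx,dy in [(-.018,-.02),(.018,-.02),(.018,.02),(-.018,.02)]:
        a=dx-.018; pts.append(C(xc+.018+a*c+dz*s,dy,-a*s+dz*c))
    return proj(p,D(*pose,np.array(pts)))
cv=np.zeros((590,780,3),np.uint8)
for n,(u0,v0,w,h),k,(X,Y) in [("scene",(260,180,60,48),6,(0,0)),("side",(325,190,60,48),6,(400,0)),("wrist",(290,180,110,80),3.5,(0,300))]:
    p=read_camera(n); im=cv2.resize(p["pixels"][v0:v0+h,u0:u0+w,::-1],None,fx=k,fy=k,interpolation=cv2.INTER_CUBIC)
    for xc,t,col in [(float(sys.argv[1]),0,(0,0,255)),(float(sys.argv[1]),12,(0,255,255))]:
        for dz in (0,.022): cv2.polylines(im,[np.int32((cart(p,xc,t,dz)-[u0,v0]+.5)*k)],True,col,1)
    cv[Y:Y+im.shape[0],X:X+im.shape[1]]=im[:590-Y]
s=observe(); print(s["t"],np.round(s["tool_pos"],4),np.round(s["wrist_force"],2))
cv2.imwrite(sys.argv[2],cv)
E
python3 tilt.py -0.001 pics/m5.png
```

```text
6.7 [5.571e-01 3.000e-04 4.430e-02] [ 1.38 -0.23  5.34]
```

View pics/m5.png

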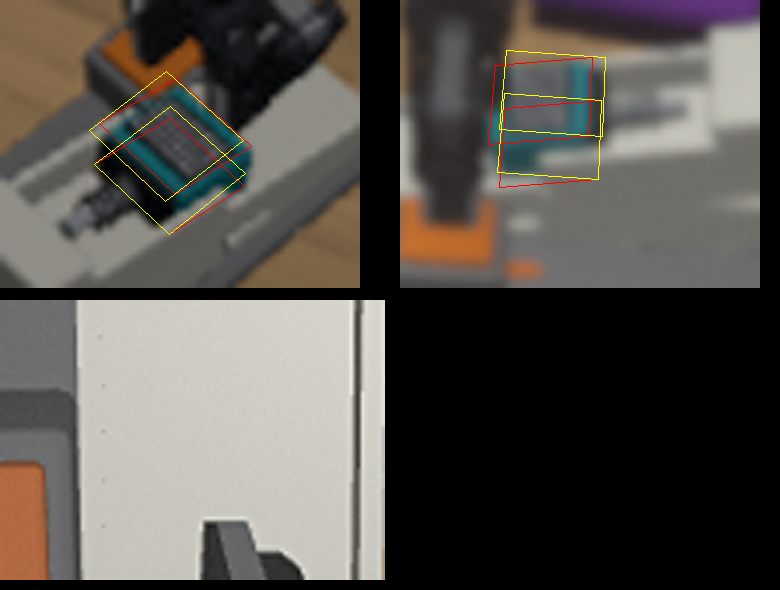

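The flat (red) outline at chute x ≈ -1 mm fits both outside views, and the 12° tilt (yellow) clearly does not fit the side view. The key carries about 5 N, close to its fully-down value. One stillness check, then I hand in.

Run:
```python
from h import *
import time
A=[]
for i in range(6): A.append(read_camera("scene")["pixels"].astype(int))
d=np.abs(A[0]-A[5])[185:225,270:305]; print("diff",d.mean(),d.max()); s=observe(); print(s["t"],np.round(s["wrist_force"],2),np.abs(s["qvel"]).max())
if d.mean()<6: print(hand_in())
```

```text
diff 0.8611904761904762 19
7.0 [ 1.02 -0.54  5.1 ] 0.15185481196265502
the job is handed in; nothing more can be done
None
```

I pressed the orange key on the farthest dispenser, the only one holding a teal cartridge. The spring pushed the cartridge out and it stopped against the other finger. I handed in at 7.0 s.

My last checks:
- **Key:** the wrist reads about 5 N upward, close to the key's 4.9 N fully-down force. While pressing it bottomed out at about 12.5 N, so I eased off 2 mm.
- **Cartridge:** it sits at about chute x = -1 mm (±2 mm), out past the gate and well short of the open end. The flat outline fits both outside views; a 12° tilt does not fit the side view.
- **At rest:** two camera frames 0.25 s apart showed only noise-level differences around the cartridge.
- **Things standing around:** I kept the path clear of them and the pictures show no sign of contact, but I did not measure their positions again.
- **Finger on cartridge:** I could not measure this contact force directly. The sideways wrist reading (about 1 N) is close to the sensor noise, so it rests on the pictures and on the spring still pushing the cartridge.
- **Pose estimates:** the wrist camera and the outside cameras disagreed by about 4 mm on where the key is. I aimed between the two.

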